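Close up the tool chest after an oil-filter job

TASK

Close up the red tool chest with your fingertips: push both drawers fully home first, then push the raised lid down until it is fully shut, easing it down rather than slamming it. Do not pick anything up, and leave the sockets in the tray and everything standing or lying around the chest where it is.

Things in the scene. Friction and masses are not known exactly. Their poses are not given: they have to be found in the camera images.
- chest: red steel tool chest fixed to the bench: 160 mm deep (x), 320 mm wide (y), 105 mm high to the rim of its open top tray (tray floor 80 mm up). Origin: centre of its underside; +x points to its back (hinge side), -x to the front, where the two drawers are, +y to its left drawer, z up. It is turned up to 15 degrees.
- drawer_left (a joint): how far the drawer on the chest's +y side stands out towards chest -x, in m: 0 = fully shut against a stop, most 0.11. It slides with about 2 N of friction and stays where it is left; no spring or latch.
- left_pull (a point): middle of the front of the left drawer's aluminium pull rail. The rail is 130 mm wide (chest y) and 14 mm high, its middle 63 mm above the bench, and stands 10 mm out from the red drawer front, which is 150 mm wide and spans heights 17 to 73 mm. When shut this point lies at chest x -98 mm, y +78 mm. The open drawer behind the front is a tray with its rim 59 mm above the bench.
- drawer_right (a joint): the same for the drawer on the chest's -y side.
- right_pull (a point): the same point on the right drawer's pull rail; when shut at chest x -98 mm, y -78 mm.
- lid (a joint): opening angle of the chest's red lid, rad: 0 = shut (lid flat on the rim, against a stop), 1.5 = most. A stiff hinge keeps it at whatever angle it is left; about 1 to 3 N at the free edge moves it down. The lid is a plate 166 mm from hinge to free edge, 324 mm wide, 12 mm thick, with a 2 mm black rubber mat on its outer face; at the start it stands up at the back of the chest, leaning over the tray.
- lid_hinge (a point): middle of the lid's hinge axis (along chest y), on the lid's underside, at chest x +80 mm, height 105 mm. Opened by angle a, the free edge lies 166 mm x cos(a) in front of (chest -x) and 166 mm x sin(a) above this point.
- lid_edge (a point): middle of the lid's free edge, on its outer face (the face that is upward when shut, and towards the chest's back when open). Its z axis points out of the outer face, its -x axis from the hinge to the free edge.
- socket_a: steel socket, 28 mm diameter, 20 mm tall, standing loose in the chest's top tray. Origin: centre of its underside.
- socket_b: smaller steel socket, 22 mm diameter, 18 mm tall, standing loose in the chest's top tray. Origin: centre of its underside.
- spray_can: grey and black aerosol can with a white nozzle, 62 mm diameter, 187 mm tall, upright; stands beside the chest. Not to be disturbed. Origin: centre of its underside.
- oil_filter: black and white spin-on oil filter, 72 mm diameter, 89 mm tall, upright; stands beside the chest. Not to be disturbed. Origin: centre of its underside.
- blue_box: blue filter box, 80 x 80 x 100 mm tall; stands beside the chest. Not to be disturbed. Origin: centre of its underside.
- carton: brown cardboard carton, 90 x 90 x 120 mm tall; stands beside the chest. Not to be disturbed. Origin: centre of its underside.
- wrench: steel wrench lying flat on the bench to the front left of the chest, about 170 mm long and 10 mm high. Not to be disturbed. Origin: on the bench beneath it; its length lies along its x axis.
- screwdriver: screwdriver lying on the bench, to the front right of the chest, about 200 mm long and 26 mm high. Not to be disturbed. Origin: on the bench beneath it; its length lies along its x axis.

How it is judged:
On the way, in this order (a step that is already met when the one before it is completed fails the run):
1. both drawers are fully home (within 5 mm) while the lid is still up (value of joint each of drawer_left, drawer_right below 0.005 m and value of joint lid above 0.5 rad), for 0.2 s.
2. the lid is fully shut (within 0.04 rad) (value of joint lid below 0.04 rad), for 0.2 s.
At the end, for the whole second after the job is handed in: Both drawers are within 5 mm of fully shut, the lid is within 0.04 rad of fully shut, and the sockets and all the things around the chest are within 20 mm of where they started, the standing ones upright (value of joint each of drawer_left, drawer_right below 0.005 m and value of joint lid below 0.04 rad and distance of each of socket_a, socket_b, spray_can, oil_filter, blue_box, carton, wrench, screwdriver from where it was at the start of the episode below 0.02 m and angle between each of spray_can, oil_filter, blue_box, carton's own z axis and vertical below 0.2 rad); the robot touches nothing.
It fails at once if a bystander or a socket is knocked, lifted or carried (moved more than 20 mm) (distance of any of socket_a, socket_b, spray_can, oil_filter, blue_box, carton, wrench, screwdriver from where it was at the start of the episode above 0.02 m).
It fails at once if a standing bystander is tipped (more than 0.35 rad) (angle between any of spray_can, oil_filter, blue_box, carton's own z axis and vertical above 0.35 rad).
It fails at once if the lid is slammed (closes faster than 3 rad/s) (velocity of joint lid below -3 rad/s).
It also fails if it takes over 61 s, if anything falls off the work surface, if the arm or the gripper's body presses on something with over 40 N, if the wrist force passes 120 N, or if a joint passes its speed limit or range.

ROBOT

A 7-joint arm with a two-finger parallel gripper is mounted at the origin on the work surface. World frame = base frame: x ahead of the robot, y to its left, z up, the work surface at z = 0. Lengths are in m, angles in rad, forces in N, time in s.
With the tool pointing down it reaches from about 0.4 to 0.85 m from the base axis. Payload 4.4 kg.
Tool frame: the origin (TCP) lies on the centre line of the jaws, within the pads' length; the fingertips stand manip.nose_length ahead of it and the grasp point (between the pads) lies 11 mm behind it (manip.nose_length is the distance from the TCP to the fingertips, in m); x points along the fingers, z is the direction in which the jaws open and shut, and the axes are right-handed (so a half turn about x gives the same grasp; the last joint's range is limited). The gripper opens to 94 mm and grips with 3 to 60 N. Pads are 16 mm wide; open, the fingers measure 119 mm over their backs; the gripper's body (75 mm by 177 mm) begins 78 mm behind the grasp point.
Start: joints at [-1.348, 0.628, 0.038, 1.517, -0.027, 0.996, -0.02], TCP at [0.185, 0.623, 0.213] pointing down, gripper open.
Joint ranges: [-3.06, 3.06], [-0.37, 2.12], [-1.25, 1.32], [0.18, 2.47], [-1.1, 4.24], [0.23, 1.98], [-2.94, 2.94]. Speed limits (rad/s): [2.57, 2.57, 3.14, 3.14, 3.14, 3.14, 3.14].

INTERFACE

Orientations are given as a unit quaternion [x, y, z, w].
In Python, from rig import manip gives the robot as it stands. The module is installed in compiled form; this text tells all that it offers.
- The arm moves only by the tool carry_out, never from a script. Its arguments are lists of equal length, an entry for each row: "delta_pos": the shift along the world's x, y, z scaled (see below), a list of three; "dr": the turn, a rotation vector about the world's x, y, z scaled (see below), a list of three. A call has 1 to 12 rows; each row is the pose to reach, as a shift and turn from the pose commanded when the call began; what a row does not reach only later rows make up. The controller multiplies each number of a shift by 80 cm and each number of a turn by 0.5 rad. A row lasts 1/10 s, in which the tool goes at most 50 mm and 8.59 degrees, less where a joint would pass 70% of its speed; a pose out of reach is approached as far as the arm can. A call with a number of a shift or a turn outside -1 to 1 is refused whole. A call with a gripper value outside its range is refused whole. "gripper" is the closure in counts, from 0 (fully open) to 255 (shut), set as the call begins (left out, the last holds). The fingers move at their own pace and stop on an object; "newtons" is the grip in N (left out, the last holds). Time passes only in rows, so rows that repeat a pose let the fingers close. It gives the time, the measured TCP pose, the force and the opening at its end, in the units of the state.
- manip.state(): the state, without advancing time (a new reading comes with each control period).
- manip.camera(name): name is "scene" or "top" or "wrist"; returns the picture (384x512x3 uint8, blue, green, red); there is no depth.
- manip.camera_info(name): a dict with "fovy" (degrees; the focal length in pixels is half the picture's height over the tangent of half this angle, whatever the lens; pixels are square), "cx", "cy" (the principal point, pixels), "rvec" (rotation vector, rad) and "tvec" (3), from world to camera coordinates, as OpenCV has them; the wrist camera has in their place "hand_eye" (4x4, takes a point from camera to tool coordinates, whose origin is the TCP and whose axes are the tool frame's). Camera axes: x right, y down, z forward; pixel columns grow to the right and rows downward; lengths in m; the calibration is good to about 2 mm. A picture is of the moment at which its call begins: read the wrist's pose just before it. camera_info takes no time and is no camera call.
- manip.finish_job(): hands the job in, once; it reports no verdict.
The state is a dict: "time": time; "q": joint angles; "dq": joint speeds; "joint_torque": joint torques, N m; "position": TCP position; "tool_rot": TCP orientation; "ft_force": force on the tool from outside, world axes, zero at the start; "ft_torque": the same for the moment, N m; "opening": finger opening in m.
Only numpy, scipy, OpenCV 4.12 (cv2) and the standard library are available. Lean on these libraries where they do the work, as an engineer would, in place of code of your own. Each camera call takes 0.05 s, during which the arm holds its last target. There are 200 camera calls.

## Working session

There is one attempt and no reset: what is moved stays moved. The work goes in short steps, Python scripts to look and compute and a tool call to move; the robot and the scene stay as the last step left them, time stands still between calls to the robot, and variables do not carry over. Pictures are saved under pics/ and viewed, about 8 in all and at most 12, crops included, and the job is handed in when it is done.

Besides the shell and the picture viewer there is one more tool, called as a command line: name --argument value ..., lists and objects as JSON in quotes. carry_out: Moves the arm, as the interface text tells. Shifts and turns lie within -1 to 1; 1 stands for 80 cm of shift or 0.5 rad of turn. Its arguments: {"type":"object","properties":{"delta_pos":{"type":"array","items":{"type":"array","items":{"type":"number"}}},"dr":{"type":"array","items":{"type":"array","items":{"type":"number"}}},"gripper":{"type":"number"},"newtons":{"type":"number"}},"required":["delta_pos","dr"]}

```bash
mkdir -p pics; python3 - <<'E'
from rig import manip
import cv2
print(manip.state()); print(manip.nose_length)
for n in("scene","top","wrist"):
    print(n,manip.camera_info(n)); cv2.imwrite(f"pics/{n}0.png",manip.camera(n))
a=cv2.imread("pics/scene0.png");b=cv2.imread("pics/top0.png")
E
```

```text
{'time': 0.0, 'q': array([-1.34781733,  0.62935108,  0.03844184,  1.51832702, -0.026999  ,
        0.99626945, -0.01998346]), 'dq': array([-6.57771563e-04,  4.70100117e-04, -4.06115435e-04,  9.18288901e-04,
        1.03087087e-03,  5.94830904e-05,  6.60555587e-04]), 'joint_torque': array([-6.31983930e-04, -5.49714482e+01,  1.14332858e+00, -1.86630982e+01,
       -5.22926403e-02,  2.32117478e-02,  1.36334206e-04]), 'position': array([0.18490182, 0.62249361, 0.21256399]), 'tool_rot': array([-0.42325297,  0.56725241,  0.42246256,  0.5662217 ]), 'ft_force': array([ 0.26240327, -0.60015817, -1.05466015]), 'ft_torque': array([-0.04521657, -0.05150135, -0.01606928]), 'opening': 0.09369863085492817}
0.008
scene {'fovy': 44.03217405515055, 'cx': 257.37877719815833, 'cy': 191.27533992573643, 'rvec': array([ 2.40851662, -0.02795666,  0.00677619]), 'tvec': array([-0.53282698,  0.0733401 ,  1.73498155])}
top {'fovy': 57.784683917220626, 'cx': 248.83874141741236, 'cy': 196.71986504443248, 'rvec': array([ 2.17201628, -2.12611496,  0.12407857]), 'tvec': array([1.18916158e-04, 5.37880777e-01, 1.07713633e+00])}
wrist {'fovy': 59.720786964111355, 'cx': 260.2373124096687, 'cy': 192.3312720016158, 'hand_eye': array([[ 6.07158291e-04, -2.79935537e-01,  9.60018607e-01,
        -1.71654200e-01],
       [-9.14922598e-04, -9.60018538e-01, -2.79934938e-01,
         8.33632541e-02],
       [ 9.99999397e-01, -7.08377900e-04, -8.39002563e-04,
         1.70284079e-04],
       [ 0.00000000e+00,  0.00000000e+00,  0.00000000e+00,
         1.00000000e+00]])}
```

View pics/scene0.png

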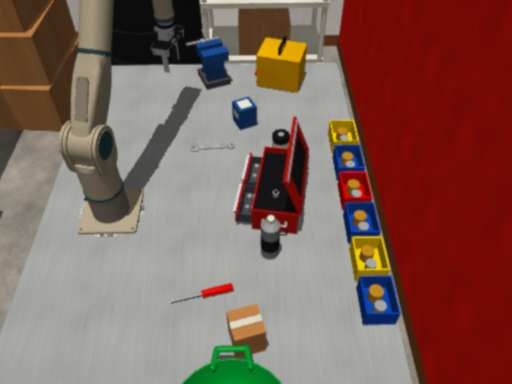

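View pics/top0.png

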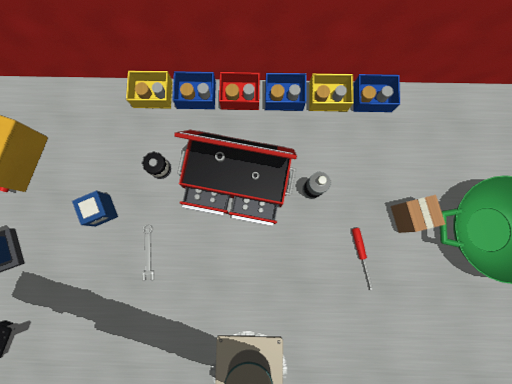

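The scene view shows the arm at left. The chest is near (275,190) with its lid up to the right, the spray can in front of it at (270,235), the filter behind at (282,136) and the wrench at (212,147). In the top view (x up, y left), the chest spans (180–295, 130–222), with both drawers slightly out. The filter is at (155,163) and the can at (317,184). I'll zoom in next.

```bash
cat >h.py <<'E'
from rig import manip
import cv2,numpy as np
def cam(n):
    c=manip.camera_info(n);f=192/np.tan(np.radians(c["fovy"]/2))
    return np.array([[f,0,c["cx"]],[0,f,c["cy"]],[0,0,1]]),c["rvec"],c["tvec"]
def ray(n,uv,z):
    K,r,t=cam(n);R=cv2.Rodrigues(r)[0];o=-R.T@t
    d=R.T@np.linalg.inv(K)@np.array([*uv,1.]);return o+d*(z-o[2])/d[2]
def proj(n,P):
    K,r,t=cam(n);return cv2.projectPoints(np.array(P,float).reshape(-1,3),r,t,K,None)[0].reshape(-1,2)
E
python3 - <<'E'
from h import *
a=cv2.imread("pics/top0.png")[120:235,140:340];cv2.imwrite("pics/topc.png",cv2.resize(a,None,fx=4,fy=4,interpolation=cv2.INTER_CUBIC))
a=cv2.imread("pics/scene0.png")[110:260,185:335];cv2.imwrite("pics/scc.png",cv2.resize(a,None,fx=4,fy=4,interpolation=cv2.INTER_CUBIC))
E
```

```text
(no output)
```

View pics/topc.png

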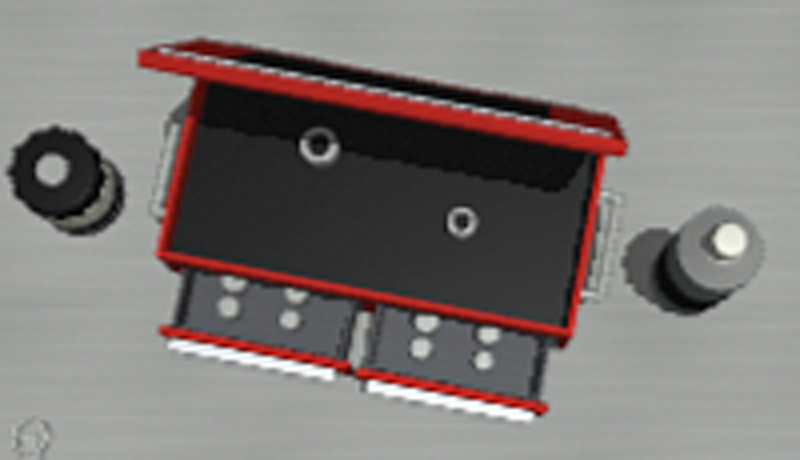

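View pics/scc.png

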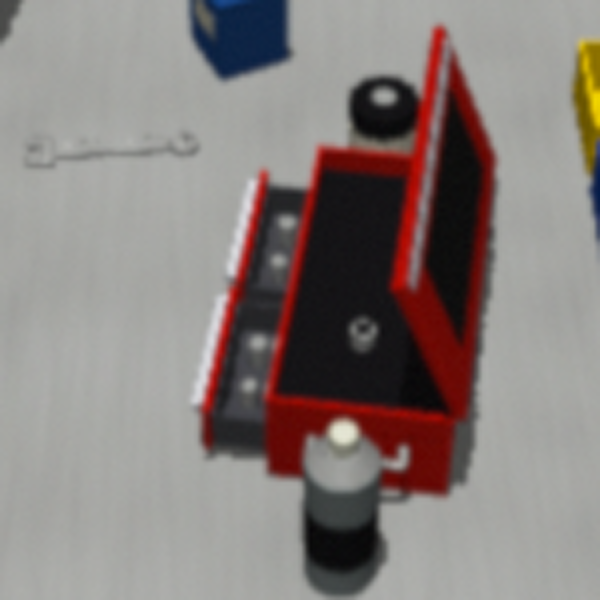

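The rim front corners are at top pixels (180,184.5) and (283.8,203.8). The rail ends are (182.5,206)–(224,214) and (232,217)–(273,224), and the lid's free edge runs (175,134)–(296,156). In the scene view, the lid edge ends are (295,117) and (285,182).

```bash
python3 - <<'E'
from h import *
A=ray("top",(180,184.5),.105);B=ray("top",(283.8,203.8),.105)
d=A-B;print(A,B,np.linalg.norm(d));yaw=np.arctan2(-d[0],d[1]);print("yaw",yaw)
ex=np.array([np.cos(yaw),np.sin(yaw),0]);ey=np.array([-ex[1],ex[0],0])
C=(A+B)/2+.08*ex;C[2]=0;print("C",C)
ch=lambda P:np.round([(P-C)@ex,(P-C)@ey,P[2]],3)
for p in[(182.5,206.3),(223.8,214.2),(232,217.2),(273.3,224.3)]:P=ray("top",p,.07);print(np.round(P,3),ch(P))
for s,u,v in[("L",(175,134),(295,117)),("R",(296,156.5),(285,182))]:
    M=[]
    for n,p in(("top",u),("scene",v)):
        K,r,t=cam(n);M.append((K@np.c_[cv2.Rodrigues(r)[0],t],p))
    X=cv2.triangulatePoints(M[0][0],M[1][0],np.array(M[0][1],float),np.array(M[1][1],float));X=(X[:3]/X[3]).ravel()
    print(s,np.round(X,3),ch(X))
for n,p,z in[("can",(322,180.5),.187),("filt",(153,162.5),.089),("sockA",(219.7,156.5),.1),("sockB",(255.3,175.3),.098),("wr",(148,229),.01),("wr2",(148,277),.01),("sd",(357,229),.026)]:P=ray("top",p,z);print(n,np.round(P,3),ch(P))
for a in(.9,1,1.1,1.2,1.3):
  q=[C+ex*(.08-.166*np.cos(a))+ey*s+np.array([0,0,.105+.166*np.sin(a)]) for s in(.162,-.162)]
  print(a,proj("top",q).round(1).tolist(),proj("scene",q).round(1).tolist())
E
```

```text
[0.56150992 0.21870121 0.105     ] [ 0.50956877 -0.09403113  0.105     ] 0.31701640703833234
yaw -0.1645858103647709
C [0.61445825 0.04922754 0.        ]
[0.499 0.215 0.07 ] [-0.141  0.145  0.07 ]
[0.477 0.087 0.07 ] [-0.141  0.015  0.07 ]
[0.469 0.061 0.07 ] [-0.146 -0.012  0.07 ]
[ 0.45  -0.066  0.07 ] [-0.144 -0.14   0.07 ]
L [0.672 0.205 0.258] [0.031 0.163 0.258]
R [ 0.617 -0.111  0.259] [ 0.029 -0.158  0.259]
can [ 0.567 -0.192  0.187] [-0.007 -0.245  0.187]
filt [0.631 0.309 0.089] [-0.026  0.259  0.089]
sockA [0.651 0.102 0.1  ] [0.028 0.058 0.1  ]
sockB [ 0.596 -0.007  0.098] [-0.009 -0.059  0.098]
wr [0.429 0.336 0.01 ] [-0.23   0.253  0.01 ]
wr2 [0.277 0.327 0.01 ] [-0.379  0.219  0.01 ]
sd [ 0.443 -0.333  0.026] [-0.107 -0.406  0.026]
0.9 [[173.1, 155.6], [293.2, 177.6]] [[279.5, 120.9], [268.1, 186.5]]
1 [[173.3, 149.8], [294.5, 171.9]] [[283.4, 119.2], [272.4, 184.9]]
1.1 [[173.8, 143.7], [295.8, 165.9]] [[287.5, 117.7], [277.1, 183.6]]
1.2 [[174.4, 137.4], [297.2, 159.7]] [[291.8, 116.6], [282.0, 182.6]]
1.3 [[175.2, 131.0], [298.5, 153.3]] [[296.3, 115.8], [287.1, 181.9]]
```

Estimates: yaw −0.165, chest centre (0.614, 0.049), both drawers about 45 mm out, and the lid near 1.25 rad. With the jaws open along chest y, the fingertips (±53 mm) can push both rails at once from y=0.

```bash
cat >>h.py <<'E'
from scipy.spatial.transform import Rotation as Ro
yaw=-.165;C=np.array([.6145,.049,0]);ex=np.array([np.cos(yaw),np.sin(yaw),0]);ey=np.array([-ex[1],ex[0],0])
W=lambda x,y,z:C+x*ex+y*ey+np.array([0,0,z])
def ch():
    s=manip.state();P=s["position"]-C;return np.round([P@ex,P@ey,P[2]],4)
E
python3 - <<'E'
from h import *
s=manip.state();R=Ro.from_quat(s["tool_rot"]);print(R.as_matrix().round(2))
for sg in(1,-1):
    T=np.array([[0,0,-1],np.cross(sg*ey,[0,0,-1]),sg*ey]).T
    print(sg,((Ro.from_matrix(T)*R.inv()).as_rotvec()/.5).round(3))
for p in[(-.185,0,.15),(-.185,0,.058)]:
    print(W(*p).round(3),((W(*p)-s["position"])/.8).round(4))
E
```

```text
[[-0.   -0.96  0.28]
 [-0.    0.28  0.96]
 [-1.    0.   -0.  ]]
1 [ 0.003 -0.001  0.248]
-1 [-1.000e-03 -4.000e-03 -6.036e+00]
[0.432 0.079 0.15 ] [ 0.3088 -0.6791 -0.0785]
[0.432 0.079 0.058] [ 0.3088 -0.6791 -0.1935]
```

carry_out --delta_pos '[[0.309, -0.679, -0.02], [0.309, -0.679, -0.02], [0.309, -0.679, -0.02], [0.309, -0.679, -0.02], [0.309, -0.679, -0.02], [0.309, -0.679, -0.02], [0.309, -0.679, -0.02], [0.309, -0.679, -0.02], [0.309, -0.679, -0.02], [0.309, -0.679, -0.02], [0.309, -0.679, -0.02], [0.309, -0.679, -0.02]]' --dr '[[0, 0, 0.248], [0, 0, 0.248], [0, 0, 0.248], [0, 0, 0.248], [0, 0, 0.248], [0, 0, 0.248], [0, 0, 0.248], [0, 0, 0.248], [0, 0, 0.248], [0, 0, 0.248], [0, 0, 0.248], [0, 0, 0.248]]' --gripper 0

```text
time: 1.35
position: [0.4329, 0.0777, 0.1975]
tool_rot: [-0.457, 0.539, 0.457, 0.54]
ft_force: [0.4, 1.1, 0.2]
opening: 0.0939
```

```bash
python3 - <<'E'
from h import *
s=manip.state();print(s["time"],s["position"],ch(),((W(-.185,0,.058)-s["position"])/.8).round(4))
cv2.imwrite("pics/w1.png",manip.camera("wrist"))
E
```

```text
1.35 [0.43286557 0.07774272 0.1975405 ] [-0.1839 -0.0015  0.1975] [-0.0011  0.0021 -0.1744]
```

View pics/w1.png

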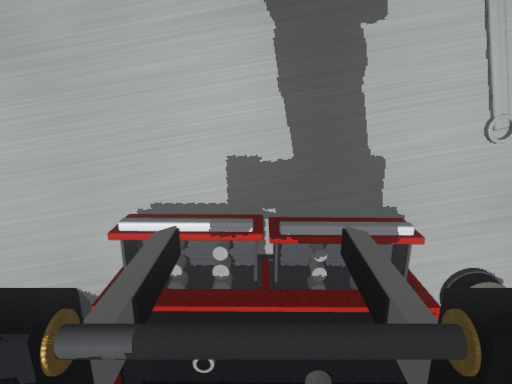

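The wrist view shows both rails at rows 219–236, parallel to the jaw line, with the fingertips near (175,232) and (345,232). I'll check the rail's position from this view.

```bash
python3 - <<'E'
from h import *
s=manip.state();c=manip.camera_info("wrist");f=192/np.tan(np.radians(c["fovy"]/2));E=c["hand_eye"];R=Ro.from_quat(s["tool_rot"]).as_matrix()
o=s["position"]+R@E[:3,3]
for u,v in[(120,220),(252,219),(282,222.5),(410,224)]:
    d=R@E[:3,:3]@[(u-c["cx"])/f,(v-c["cy"])/f,1];P=o+d*(.07-o[2])/d[2]-C;print(P@ex,P@ey)
E
```

```text
-0.1486726787879592 -0.14440802036379333
-0.1484083980830733 -0.0179782512845032
-0.1445379383298019 0.010676678180970303
-0.1417610227420894 0.13310617608301314
```

carry_out --delta_pos '[[0, 0, -0.06], [0, 0, -0.12], [0, 0, -0.174], [0, 0, -0.174], [0.01, -0.0017, -0.174], [0.02, -0.0033, -0.174], [0.03, -0.005, -0.174], [0.04, -0.0067, -0.174], [0.05, -0.0083, -0.174], [0.06, -0.01, -0.174], [0.07, -0.0117, -0.174], [0.08, -0.0133, -0.174]]' --dr '[[0, 0, 0], [0, 0, 0], [0, 0, 0], [0, 0, 0], [0, 0, 0], [0, 0, 0], [0, 0, 0], [0, 0, 0], [0, 0, 0], [0, 0, 0], [0, 0, 0], [0, 0, 0]]'

```text
time: 2.6
position: [0.4952, 0.0694, 0.059]
tool_rot: [-0.457, 0.54, 0.458, 0.539]
ft_force: [-5.9, 1.0, 3.2]
opening: 0.0939
```

carry_out --delta_pos '[[0.005, -0.0008, 0], [0.01, -0.0017, 0], [0.015, -0.0025, 0], [0.015, -0.0025, 0]]' --dr '[[0, 0, 0], [0, 0, 0], [0, 0, 0], [0, 0, 0]]'

```text
time: 3.0
position: [0.508, 0.0671, 0.0584]
tool_rot: [-0.457, 0.54, 0.457, 0.539]
ft_force: [-4.5, 0.1, 3.8]
opening: 0.094
```

```bash
python3 - <<'E'
from h import *
s=manip.state();print(s["ft_force"],s["ft_torque"],ch())
cv2.imwrite("pics/top2.png",manip.camera("top"))
E
```

```text
[-4.52543961  0.05119417  3.82059294] [ 0.00782904  1.07364596 -0.23396639] [-0.1081  0.0004  0.0584]
```

carry_out --delta_pos '[[0.005, -0.0008, 0], [0.005, -0.0008, 0]]' --dr '[[0, 0, 0], [0, 0, 0]]'

```text
time: 3.25
position: [0.508, 0.0669, 0.0579]
tool_rot: [-0.455, 0.542, 0.459, 0.537]
ft_force: [-10.8, 2.7, 7.7]
opening: 0.094
```

carry_out --delta_pos '[[0.004, -0.0007, 0], [0.004, -0.0007, 0]]' --dr '[[0, 0, 0], [0, 0, 0]]'

```text
time: 3.45
position: [0.508, 0.0668, 0.0576]
tool_rot: [-0.453, 0.544, 0.46, 0.536]
ft_force: [-15.5, 4.7, 10.9]
opening: 0.0938
```

```bash
python3 - <<'E'
from h import *
s=manip.state();R=Ro.from_quat(s["tool_rot"]).as_matrix();print(s["ft_torque"],R.round(3),"jaw vs ey", np.arctan2(-R[0,2],R[1,2])-yaw,ch())
a=manip.camera("top")[120:235,140:340];b=manip.camera("wrist")[150:300]
a=cv2.resize(a,None,fx=4,fy=4,interpolation=cv2.INTER_CUBIC)[180:];b=cv2.resize(b,(800,234))
cv2.imwrite("pics/c3.png",np.vstack([a,b]))
E
```

```text
[ 0.39557092  3.55896805 -0.85084879] [[-0.014 -0.986  0.166]
 [ 0.     0.166  0.986]
 [-1.     0.014 -0.002]] jaw vs ey -0.001388528457428595 [-0.1079  0.      0.0576]
```

View pics/c3.png

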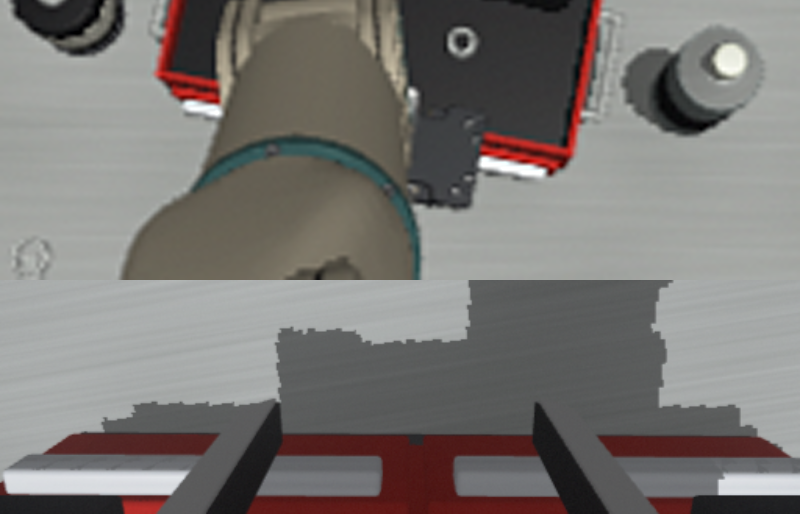

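Both drawers look flush, but the moment (−0.85 Nm at 16 N) puts all the load on the right finger. I'll yaw slightly so the left finger pushes its drawer home too.

carry_out --delta_pos '[[0, 0, 0], [0, 0, 0], [0, 0, 0]]' --dr '[[0, 0, -0.06], [0, 0, -0.12], [0, 0, -0.12]]'

```text
time: 3.85
position: [0.5059, 0.0677, 0.0575]
tool_rot: [-0.439, 0.556, 0.446, 0.547]
ft_force: [-18.8, 3.1, 13.5]
opening: 0.0942
```

```bash
python3 - <<'E'
from h import *
s=manip.state();R=Ro.from_quat(s["tool_rot"]).as_matrix();print(s["ft_force"],s["ft_torque"],"yaw", np.arctan2(-R[0,2],R[1,2])-yaw,ch())
for p in[(190,194.5),(260,206.3)]:
    P=ray("top",p,.07)-C;print(P@ex,P@ey)
E
```

```text
[-18.76191294   3.07908462  13.5192108 ] [1.42789669 4.17086432 1.06989978] yaw -0.05342405678273762 [-0.1102  0.0006  0.0575]
-0.10083496802705648 0.12989191814943268
-0.09686854605041648 -0.0900677693497694
```

Left is at its stop too: the moment flipped to +1.07 Nm with 19 N, and the left contact is at about −0.099. Next I'll retreat and rise.

carry_out --delta_pos '[[-0.03, 0.005, 0], [-0.07, 0.012, 0], [-0.07, 0.012, 0.05], [-0.07, 0.012, 0.11], [-0.07, 0.012, 0.17], [-0.07, 0.012, 0.23], [-0.07, 0.012, 0.29], [-0.07, 0.012, 0.34], [-0.07, 0.012, 0.34]]' --dr '[[0, 0, 0], [0, 0, 0.12], [0, 0, 0.12], [0, 0, 0.12], [0, 0, 0.12], [0, 0, 0.12], [0, 0, 0.12], [0, 0, 0.12], [0, 0, 0.12]]'

```text
time: 4.75
position: [0.4648, 0.0762, 0.3364]
tool_rot: [-0.46, 0.535, 0.454, 0.545]
ft_force: [0.4, 0.3, 0.5]
opening: 0.0939
```

```bash
python3 - <<'E'
from h import *
s=manip.state();print(s["ft_force"],ch(),((W(.085,0,.33)-s["position"])/.8).round(4))
a=manip.camera("top")[120:235,140:340]
cv2.imwrite("pics/c4.png",cv2.resize(a,None,fx=4,fy=4,interpolation=cv2.INTER_CUBIC))
cv2.imwrite("pics/w4.png",manip.camera("wrist"))
E
```

```text
[0.44498272 0.3307759  0.46453314] [-0.1521  0.0022  0.3364] [ 0.2919 -0.0514 -0.008 ]
```

View pics/w4.png

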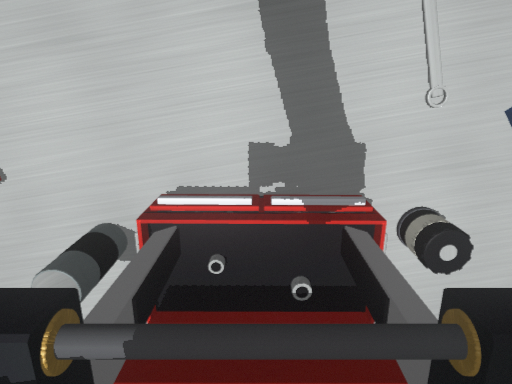

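The wrist view shows both drawers shut and level (rails at row ~201), with the sockets undisturbed at (217,264) and (301,288). I'll go over and behind the lid.

carry_out --delta_pos '[[0.06, -0.01, 0], [0.12, -0.02, 0], [0.18, -0.03, 0], [0.24, -0.04, 0], [0.292, -0.051, 0], [0.292, -0.051, 0], [0.292, -0.051, 0], [0.292, -0.051, -0.05], [0.292, -0.051, -0.1], [0.292, -0.051, -0.1]]' --dr '[[0, 0, 0], [0, 0, 0], [0, 0, 0], [0, 0, 0], [0, 0, 0], [0, 0, 0], [0, 0, 0], [0, 0, 0], [0, 0, 0], [0, 0, 0]]'

```text
time: 5.85
position: [0.6878, 0.0355, 0.2448]
tool_rot: [-0.455, 0.543, 0.46, 0.536]
ft_force: [-0.3, 0.1, 0.3]
opening: 0.0938
```

```bash
python3 - <<'E'
from h import *
s=manip.state();print(s["time"],s["ft_force"],ch(),s["tool_rot"])
r=.15
for a in(1.25,1.15,1.05,.95,.85,.75,.65,.55,.45,.35,.25,.15,.05,0,-.03):
    x=.08-r*np.cos(a)+.014*np.sin(a)+.008;z=.105+r*np.sin(a)+.014*np.cos(a)+.008
    print(a,round(x,4),round(z,4),((W(x,0,z)-s["position"])/.8).round(4))
E
```

```text
5.85 [-0.28057591  0.09733755  0.3031249 ] [ 0.0746 -0.0013  0.2448] [-0.45474841  0.54250098  0.4600118   0.53599041]
1.25 0.054 0.2598 [-0.0251  0.0058  0.0187]
1.15 0.0395 0.2556 [-0.043   0.0088  0.0135]
1.05 0.0255 0.2501 [-0.0602  0.0116  0.0065]
0.95 0.0121 0.2432 [-0.0767  0.0144 -0.0021]
0.85 -0.0005 0.2349 [-0.0923  0.017  -0.0124]
0.75 -0.0122 0.2255 [-0.1067  0.0194 -0.0242]
0.65 -0.0229 0.2149 [-0.12    0.0216 -0.0374]
0.55 -0.0326 0.2033 [-0.1318  0.0236 -0.0519]
0.45 -0.041 0.1909 [-0.1422  0.0253 -0.0675]
0.35 -0.0481 0.1776 [-0.151   0.0268 -0.0841]
0.25 -0.0539 0.1637 [-0.1581  0.0279 -0.1015]
0.15 -0.0582 0.1493 [-0.1635  0.0288 -0.1195]
0.05 -0.0611 0.1345 [-0.167   0.0294 -0.138 ]
0 -0.062 0.127 [-0.1681  0.0296 -0.1473]
-0.03 -0.0624 0.1225 [-0.1686  0.0297 -0.1529]
```

carry_out --delta_pos '[[0, 0, 0], [0, 0, 0.01], [-0.012, 0.003, 0.015], [-0.025, 0.006, 0.015], [-0.034, 0.007, 0.014], [-0.043, 0.009, 0.012], [-0.052, 0.01, 0.009], [-0.06, 0.012, 0.006], [-0.06, 0.012, 0.006]]' --dr '[[0, 0, 0], [0, 0, 0], [0, 0, 0], [0, 0, 0], [0, 0, 0], [0, 0, 0], [0, 0, 0], [0, 0, 0], [0, 0, 0]]'

```text
time: 6.75
position: [0.6444, 0.0446, 0.2552]
tool_rot: [-0.457, 0.539, 0.457, 0.539]
ft_force: [0.6, -0.3, 0.5]
opening: 0.094
```

```bash
python3 - <<'E'
from h import *
s=manip.state();print(s["time"],s["ft_force"],s["ft_torque"],ch(),s["tool_rot"])
a=manip.camera("scene")[90:270,165:345]
cv2.imwrite("pics/s5.png",cv2.resize(a,None,fx=3.3,fy=3.3,interpolation=cv2.INTER_CUBIC))
E
```

```text
6.75 [ 0.55593742 -0.2806422   0.51039756] [ 0.06601894 -0.19873038 -0.07644051] [0.0302 0.0006 0.2552] [-0.45712061  0.53947544  0.45728328  0.53935054]
```

View pics/s5.png

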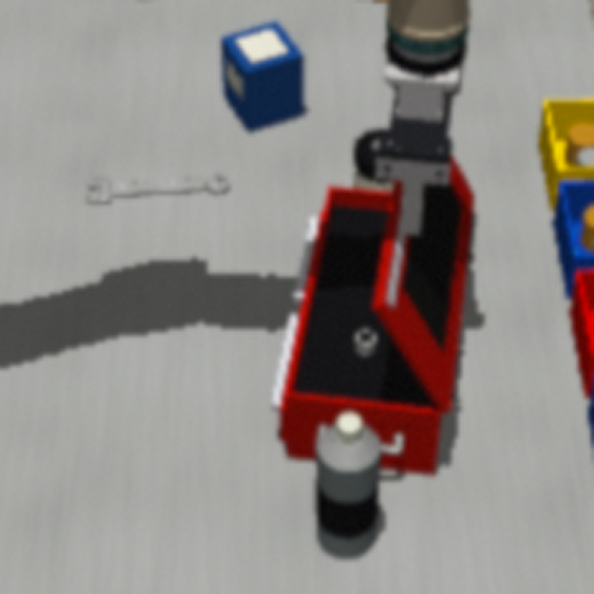

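The fingers are behind the lid's outer face near (410,215), and the lid is coming down with the can and filter clear. I'll follow the arc.

carry_out --delta_pos '[[-0.008, 0.0014, -0.004], [-0.0165, 0.0028, -0.009], [-0.0245, 0.004, -0.014], [-0.032, 0.0054, -0.019], [-0.0395, 0.0066, -0.025], [-0.0465, 0.0078, -0.031], [-0.053, 0.009, -0.037], [-0.06, 0.01, -0.044], [-0.066, 0.011, -0.051], [-0.0716, 0.012, -0.058], [-0.077, 0.013, -0.066], [-0.082, 0.0137, -0.074]]' --dr '[[0, 0, 0], [0, 0, 0], [0, 0, 0], [0, 0, 0], [0, 0, 0], [0, 0, 0], [0, 0, 0], [0, 0, 0], [0, 0, 0], [0, 0, 0], [0, 0, 0], [0, 0, 0]]'

```text
time: 8.0
position: [0.5789, 0.0555, 0.1952]
tool_rot: [-0.457, 0.54, 0.457, 0.539]
ft_force: [-0.8, 0.2, 2.3]
opening: 0.0943
```

```bash
python3 - <<'E'
from h import *
s=manip.state();print(s["time"],s["ft_force"],s["ft_torque"],ch())
E
```

```text
8.0 [-0.78686234  0.19571064  2.34519682] [ 0.20524423 -0.03518673  0.04338896] [-0.0362  0.0005  0.1952]
```

carry_out --delta_pos '[[-0.0045, 0.0008, -0.008], [-0.009, 0.0015, -0.0166], [-0.0125, 0.002, -0.025], [-0.016, 0.0026, -0.034], [-0.019, 0.003, -0.043], [-0.0213, 0.0035, -0.052], [-0.023, 0.004, -0.061], [-0.025, 0.004, -0.0705], [-0.025, 0.004, -0.076], [-0.025, 0.004, -0.08], [-0.025, 0.004, -0.082], [-0.025, 0.004, -0.082]]' --dr '[[0, 0, 0], [0, 0, 0], [0, 0, 0], [0, 0, 0], [0, 0, 0], [0, 0, 0], [0, 0, 0], [0, 0, 0], [0, 0, 0], [0, 0, 0], [0, 0, 0], [0, 0, 0]]'

```text
time: 9.2
position: [0.5597, 0.0585, 0.1301]
tool_rot: [-0.457, 0.539, 0.457, 0.539]
ft_force: [0.2, -0.3, 0.4]
opening: 0.0939
```

carry_out --delta_pos '[[0, 0, -0.002], [0, 0, -0.004], [0, 0, -0.004]]' --dr '[[0, 0, 0], [0, 0, 0], [0, 0, 0]]'

```text
time: 9.5
position: [0.5597, 0.0586, 0.1271]
tool_rot: [-0.457, 0.539, 0.457, 0.54]
ft_force: [-0.2, -0.3, -0.3]
opening: 0.094
```

```bash
python3 - <<'E'
from h import *
s=manip.state();print(s["time"],s["ft_force"],s["ft_torque"],ch())
E
```

```text
9.5 [-0.21688912 -0.26054098 -0.31037924] [-0.08117332  0.00444021  0.03796888] [-0.0556  0.0005  0.1271]
```

carry_out --delta_pos '[[0, 0, -0.002], [0, 0, -0.004], [0, 0, -0.004]]' --dr '[[0, 0, 0], [0, 0, 0], [0, 0, 0]]'

```text
time: 9.8
position: [0.5597, 0.0586, 0.1252]
tool_rot: [-0.457, 0.539, 0.457, 0.54]
ft_force: [-3.4, -0.5, 12.3]
opening: 0.0938
```

carry_out --delta_pos '[[0, 0, -0.002], [0, 0, -0.004], [0, 0, -0.004]]' --dr '[[0, 0, 0], [0, 0, 0], [0, 0, 0]]'

```text
time: 10.1
position: [0.5598, 0.0586, 0.125]
tool_rot: [-0.457, 0.539, 0.457, 0.54]
ft_force: [-9.5, -0.9, 34.1]
opening: 0.094
```

The lid is on its stop: 34 N with no further travel. I'll lift clear and check.

carry_out --delta_pos '[[0, 0, 0.02], [0, 0, 0.07], [0, 0, 0.13], [-0.05, 0.008, 0.18], [-0.1, 0.016, 0.2], [-0.15, 0.024, 0.2], [-0.15, 0.024, 0.2], [-0.15, 0.024, 0.2]]' --dr '[[0, 0, 0], [0, 0, 0], [0, 0, 0], [0, 0, 0], [0, 0, 0], [0, 0, 0], [0, 0, 0], [0, 0, 0]]'

```text
time: 10.9
position: [0.4396, 0.078, 0.2812]
tool_rot: [-0.458, 0.539, 0.457, 0.54]
ft_force: [-0.1, 0.0, -0.0]
opening: 0.0939
```

```bash
python3 - <<'E'
from h import *
s=manip.state();print(s["time"],s["ft_force"],ch())
a=manip.camera("scene")[100:260,175:335];b=manip.camera("wrist")
a=cv2.resize(a,(384,384),interpolation=cv2.INTER_CUBIC)
cv2.imwrite("pics/f6.png",cv2.resize(np.hstack([a,b]),(800,343)))
E
```

```text
10.9 [-0.14358904  0.02651018 -0.01120687] [-1.773e-01 -1.000e-04  2.812e-01]
```

View pics/f6.png

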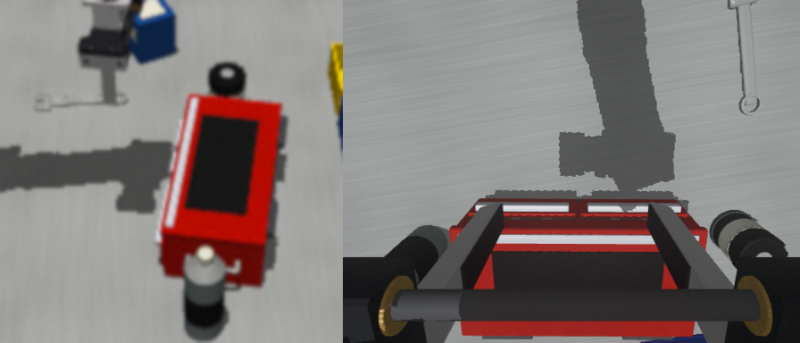

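The lid lies flat on the rim, the rails are both home at row ~207 in the wrist half, and the can, filter and wrench stand where they were. I'll hand it in.

```bash
python3 -c "
from rig import manip
print(manip.finish_job())"
```

```text
the job is handed in; nothing more can be done
None
```

The chest is closed and the job is handed in at about 11 s of the 61 s allowed; `finish_job` reports no verdict.

- **Drawers:** I pushed both rails at once with the open fingertips. The wrist moment showed only the right finger was loaded, so I turned the tool slightly until the left drawer pressed against its stop too. That took about 16 N on the right and 19 N on the left, with the rail faces at about chest x −99 mm (fully shut is −98 mm).
- **Lid:** I eased it down from behind at about 0.5 rad/s by command. The last 4 mm command gave 34 N with no further travel, so it is on its stop.
- **Last checks:** The final scene and wrist pictures show the lid flat, both rails level, and the can, filter, wrench and blue box where they were. The arm was clear, with about 0 N on the wrist. The sockets were in place when last seen, before the lid went down; with it shut they can't be seen. The carton and screwdriver were outside the close-up views, and the arm never went near them.
- **Mismatch:** The lid force dropped to zero for a moment just before it shut, probably because the lid moved slightly ahead of the fingers. I could not measure its speed then, so staying under the 3 rad/s slam limit is judged from the commanded speed only.

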